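Lock the potato chipper's cutter with its pin

TASK

Lock the cutter of the potato chipper: take the red-headed pin out of its wooden rest, put it into the blue guide on top of the chipper, and slide it along under light pressure, feeling for the hole in the hidden cutter cartridge below. When it drops in, push it gently home until its collar rests on the guide, then let go. Never force the pin against the chipper, and leave the other things on the table where they are.

Things in the scene. Friction and masses are not known exactly. Their poses are not given: they have to be found in the camera images.
- pin_grip (a point): Middle of the pin's red head. The pin (about 120 g, loose) starts upright in the wooden rest. The head is a square bar, 18 x 18 mm, 40 mm tall; this point lies 99 mm above the pin's tip, 16 mm below the head's top and 24 mm above the steel collar's upper face. Axes: z up the pin, x and y square to the head's faces.
- pin_tip (a point): Lower end of the same pin, on its axis, same axes. Steel shank 10 mm across and 71 mm long from this tip to the underside of the collar (collar 24 mm across, 4 mm thick, head directly above); the tip is bevelled 1.5 mm wide over 3 mm.
- rest: Dark wooden block, fixed, 70 x 70 x 80 mm tall, origin at the centre of its underside. It has one vertical 12 mm hole right through its centre, in which the pin hangs by its collar; the pin must be lifted 72 mm or more to come clear.
- chipper: Potato chipper, fixed: a white hollow box, 110 mm (its x) by 250 mm (its y), top 70 mm above the table; origin at the centre of the box's underside, z up. At its +y end stand a steel cutting grid 100 mm tall (at y = +140 mm) and a low feed trough (to y = +266 mm). A slot along y in the top is covered by the sliding guide.
- hidden_face (a point): Mid-slot point on the cutter cartridge's flat level steel face, hidden inside the chipper, 45 mm above the table, 51 mm below the guide's mouth; chipper's axes. The face does not move. On the line along y through this point is one 13.5 mm hole, bevelled 1.5 mm; its place differs each time, unseen: 10 to 68 mm towards +y from where the guide's axis starts.
- hole_floor (a point): Nominal level (mid-slot, not at the hole) of the home pin's tip, 25 mm above the table. A brass lock slug fills the hole from 4 mm below the hidden face; it gives way only to a push of about 7 N and stays where it is pushed; it must go down 16 mm for the pin to be home.
- guide_mouth (a point): Centre of the guide's mouth, atop a blue block 36 x 36 mm, 96 mm above the table, axes as the chipper's. Bore 12.5 mm right through, 26 mm deep, with a 4 mm bevel at the mouth. The block sits on an aluminium strip that the pin carries along. The pin is home when its collar's underside rests on this mouth: the tip is then 71 mm below it.
- guide (a joint): Position of the guide along its straight slide, 0 to 0.070 m, growing towards the chipper's +y; at 0 the mouth is at y = -35 mm in the chipper's frame. It starts between 0 and 0.020 and slides at a push of about 2 N, along y only.
- potato_a_mid (a point): Peeled half potato on the red board, about 66 mm across; bystander. Centre.
- potato_b_mid (a point): Another peeled half potato on the red board, about 66 mm across; bystander. Centre.
- tumbler_mid (a point): Clear plastic tumbler, 70 mm across, 110 mm tall; bystander. Centre.
- salt_mid (a point): Glass salt jar with steel cap, 56 mm across, 100 mm tall; bystander. Centre.
- peeler_mid (a point): Potato peeler lying flat, black handle, 160 mm long; bystander. Centre.
- bowl_mid (a point): White bowl, 150 mm across, 70 mm tall; bystander. Centre.
There are look-alikes about, which are no part of the job. Of the things that look like the part that bears pin_grip, the larger one is meant.

How it is judged:
By the outcome, as a careful person would: the job done as asked, in the order asked, and still so for the second after the job is handed in, with the robot touching nothing.
It also fails if it takes over 61 s, if anything falls off the work surface, if the arm or the gripper's body presses on something with over 40 N, if the wrist force passes 120 N, or if a joint passes its speed limit or range.

ROBOT

A 6-joint arm with a two-finger parallel gripper is mounted at the origin on the work surface. World frame = base frame: x ahead of the robot, y to its left, z up, the work surface at z = 0. Lengths are in m, angles in rad, forces in N, time in s.
With the tool pointing down it reaches from about 0.25 to 0.8 m from the base axis. Payload 8.5 kg.
Tool frame: the origin (TCP) lies midway between the tips of the shut fingers; the grasp point (between the pads) lies 19 mm behind it (robot.hold_point_z is the distance from the TCP to the grasp point, in m); z points along the fingers, y is the line along which they close (so a half turn about z gives the same grasp; the last joint's range is limited). The gripper opens to 85 mm and grips with 20 to 120 N. Pads are 22 mm wide; open, the fingers measure 114 mm over their backs; the gripper's body (76 mm by 85 mm) begins 54 mm behind the grasp point. The pads swing forward as they close: fully open they stand 13 mm farther back than shut.
Start: joints at [1.191, 0.238, -0.013, 1.319, 0, 1.571], TCP at [0.195, 0.488, 0.231] pointing down, gripper open.
Joint ranges: [-2.66, 2.66], [-1.03, 1.9], [-1.14, 1.46], [-1.82, 2.27], [-1.45, 1.34], [-3.14, 3.14]. Speed limits (rad/s): [2.22, 2.22, 2.79, 3.14, 3.14, 3.14].

INTERFACE

Orientations are given as a rotation vector (axis times angle).
In Python, from cell import observe, viewer, job_done, robot gives the robot as it stands.
- The arm moves only by the shell command python3 -m creep 'ROWS'. ROWS is JSON, a list of rows, each a list of 3 entries, a list of its own where there are three numbers: the shift along the tool's x, y, z in m, then the turn about the tool's z in degrees, then the opening, from 0 (shut) to 1 (fully open). In form: [[[tx, ty, tz], turn, jaw], ...]. A call has exactly 5 rows; each row shifts and turns the commanded pose from where the row before left it, along the tool's axes as they then stand; what a row does not reach is not made up. A row lasts 1/12 s, in which the tool goes at most 41.7 mm and 7.16 degrees, less where a joint would pass 70% of its speed; a pose out of reach is approached as far as the arm can. A call with a gripper value outside its range is refused whole. The fingers move at their own pace and stop on an object; the grip force is fixed at half the most. Time passes only in rows, so rows that do not move let the fingers close, or fill a call up. It gives the time, the measured TCP pose, the force, the opening and the grip force at its end, in the units of the state.
- observe(): the state, without advancing time (a new reading comes with each control period).
- viewer.camera(name): name is "scene" or "top"; returns the picture (420x560x3 uint8, red, green, blue); there is no depth.
- viewer.camera_params(name): a dict with "mtx" (3x3 intrinsics, pixels), "dist_coeffs" ([k1, k2, p1, p2, k3] as OpenCV has them; the pictures are not rectified), "R" (3x3) and "t" (3): a world point X has camera coordinates R X + t. Camera axes: x right, y down, z forward; pixel columns grow to the right and rows downward; lengths in m; the calibration is good to about 2 mm. A picture is of the moment at which its call begins. camera_params takes no time and is no camera call.
- job_done(): hands the job in; it is judged then, once.
The state is a dict: "time_s": time; "qpos": joint angles; "qd": joint speeds; "tau": joint torques, N m; "tcp_pos": TCP position; "ee_rot": TCP orientation; "contact_force": force on the tool from outside, world axes, zero at the start; "wrist_torque": the same for the moment, N m; "grip_width": finger opening in m; "grip_force": force on a finger pad.
Only numpy, scipy, OpenCV 4.12 (cv2) and the standard library are available. Lean on these libraries where they do the work, as an engineer would, in place of code of your own. Each camera call takes 0.05 s, during which the arm holds its last target. There are 200 camera calls.

## Working session

There is one attempt and no reset: what is moved stays moved. The work goes in short steps, Python scripts to look and compute and a shell command to move; the robot and the scene stay as the last step left them, time stands still between calls to the robot, and variables do not carry over. Pictures are saved under pics/ and viewed, at most 10 in all, crops included, and the job is handed in when it is done.

```bash
mkdir -p pics; ls; python3 - <<'E'
from cell import observe, viewer
import cv2
for n in("scene","top"):
    cv2.imwrite(f"pics/{n}0.png",viewer.camera(n)[:,:,::-1])
    p=viewer.camera_params(n);print(n,p)
s=observe();print(s)
E
```

```text
pics
scene {'mtx': array([[407.86639401,   0.        , 276.14065732],
       [  0.        , 407.86639401, 207.19349455],
       [  0.        ,   0.        ,   1.        ]]), 'dist_coeffs': array([-0.05230784,  0.        ,  0.        ,  0.        ,  0.        ]), 'R': array([[-8.60759580e-01,  5.09011479e-01,  5.09532577e-04],
       [ 3.04444759e-01,  5.15630468e-01, -8.00898626e-01],
       [-4.07929325e-01, -6.89226041e-01, -5.98799742e-01]]), 't': array([ 0.56206588, -0.03049244,  1.00675457])}
top {'mtx': array([[463.28947066,   0.        , 270.97437332],
       [  0.        , 463.28947066, 211.09922501],
       [  0.        ,   0.        ,   1.        ]]), 'dist_coeffs': array([-0.12969288,  0.        ,  0.        ,  0.        ,  0.        ]), 'R': array([[-8.21391927e-04, -9.99706187e-01, -2.42253091e-02],
       [-9.94038419e-01,  3.45747703e-03, -1.08975536e-01],
       [ 1.09027276e-01,  2.39913763e-02, -9.93749197e-01]]), 't': array([-0.12303945,  0.57373193,  1.17003494])}
{'time_s': 0.1, 'qpos': array([ 1.19098348e+00,  2.38718783e-01, -1.41735023e-02,  1.31920837e+00,
        2.86868850e-05,  1.57078243e+00]), 'qd': array([ 0.00065478,  0.00024688,  0.00374461, -0.00052009, -0.00025493,
        0.00040848]), 'tau': array([-1.42423978e-03, -5.39720893e+01,  3.46999347e+01,  1.34540111e-02,
       -7.98943597e-05, -2.22616967e-05]), 'tcp_pos': array([0.19449301, 0.48723588, 0.23074159]), 'ee_rot': array([-5.92955702e-01, -3.08484682e+00,  2.00331305e-03]), 'contact_force': array([ 0.16004622, -0.19013941, -1.01634139]), 'wrist_torque': array([-0.02007457,  0.01950248, -0.01731793]), 'grip_force': 0.0, 'grip_width': 0.08552752170364117}
```

View pics/scene0.png

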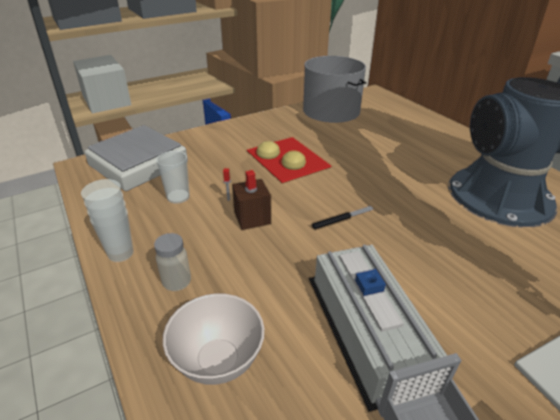

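View pics/top0.png

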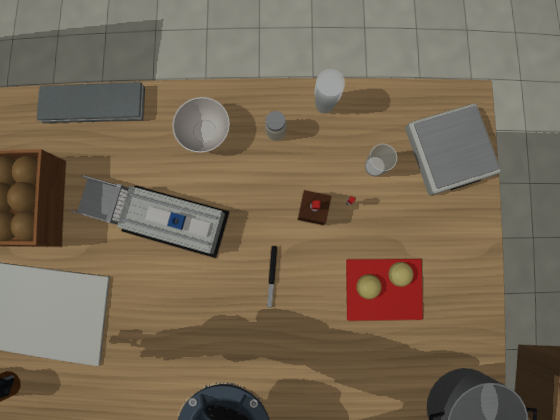

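The scene view shows the pin in the dark rest (~(251,180)), a smaller look-alike behind it (~(227,175)) and the blue guide (~(370,282)). In the top view the rest is at (315,207), the look-alike at (351,201), the guide at (176,220), and the chipper's grid end points left (about world +y).

```bash
cat > h.py <<'E'
import numpy as np, cv2
from cell import viewer
P={n:viewer.camera_params(n) for n in("scene","top")}
def ray(n,px):
    p=P[n];u=cv2.undistortPoints(np.float64(px).reshape(1,1,2),p["mtx"],p["dist_coeffs"])[0,0]
    R,t=np.array(p["R"]),np.array(p["t"])
    d=R.T@np.r_[u,1];return -R.T@t,d/np.linalg.norm(d)
def plane(n,px,z):
    c,d=ray(n,px);return c+d*(z-c[2])/d[2]
def tri(a,b):
    (c1,d1),(c2,d2)=ray("scene",a),ray("top",b)
    k=np.linalg.lstsq(np.c_[d1,-d2],c2-c1,rcond=None)[0]
    p,q=c1+k[0]*d1,c2+k[1]*d2;return (p+q)/2,np.linalg.norm(p-q)
def proj(n,X):
    p=P[n];return cv2.projectPoints(np.float64(X).reshape(-1,3),cv2.Rodrigues(np.array(p["R"]))[0],np.float64(p["t"]),p["mtx"],p["dist_coeffs"])[0][:,0]
def blobs(img,lo,hi,roi):
    h=cv2.cvtColor(img,cv2.COLOR_RGB2HSV);m=cv2.inRange(h,lo,hi)
    if lo[0]==0:m|=cv2.inRange(h,(170,)+tuple(lo[1:]),(179,255,255))
    k=np.zeros_like(m);x,y,X,Y=roi;k[y:Y,x:X]=m[y:Y,x:X]
    n,l,s,c=cv2.connectedComponentsWithStats(k);return [(s[i].tolist(),c[i].round(2).tolist()) for i in range(1,n) if s[i][4]>5],l
E
python3 - <<'E'
from h import *
I={n:cv2.imread(f"pics/{n}0.png") for n in P}
for n,r,b in(("scene",(200,150,290,240),(320,250,420,330)),("top",(280,170,370,240),(110,170,250,270))):
    im=I[n][:,:,::-1].copy()
    print(n,"red",blobs(im,(0,130,90),(8,255,255),r)[0]); print("blue",blobs(im,(105,120,40),(128,255,255),b)[0])
def c(n,x,y):return cv2.resize(I[n][y:y+60,x:x+80],(400,300),interpolation=cv2.INTER_CUBIC)
cv2.imwrite("pics/crop1.png",np.vstack([np.hstack([c("scene",215,160),c("scene",330,255)]),np.hstack([c("top",285,180),c("top",140,190)])]))
E
```

```text
scene red [([247, 150, 43, 33, 576], [273.83, 165.15]), ([223, 168, 7, 13, 80], [226.04, 173.95]), ([245, 170, 12, 19, 175], [250.63, 179.07])]
blue [([356, 269, 29, 26, 509], [370.06, 281.81])]
top red [([348, 196, 8, 8, 38], [351.34, 199.42]), ([312, 200, 8, 9, 63], [315.44, 203.68])]
blue [([168, 213, 17, 16, 185], [176.05, 220.5])]
```

View pics/crop1.png

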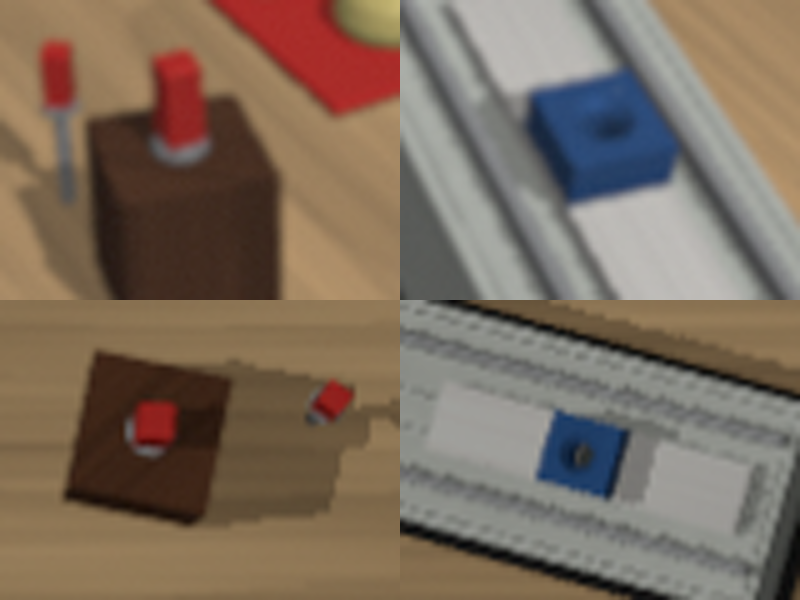

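The crops show the head's top face at about scene (249.8,171.6) / top (315.6,204), and the guide's top-face centre at about scene (370,278.6) / top (176.4,220.4). The look-alike is plainly smaller.

```bash
python3 - <<'E'
from h import *
print("head top",tri((249.8,171.6),(315.6,204.0)), plane("top",(315.6,204),.131),plane("scene",(249.8,171.6),.131))
print("mouth",tri((370.0,278.6),(176.4,220.4)),plane("top",(176.4,220.4),.096),plane("scene",(370,278.6),.096))
# guide block & head face directions
def f(n,o,pts,z):
    return np.array([plane(n,((u+.5)/5-.5+o[0],(v+.5)/5-.5+o[1]),z)[:2] for u,v in pts])
def yaw(q):
    e=np.roll(q,-1,0)-q;return np.degrees(np.arctan2(e[:,1],e[:,0])).round(1),(np.linalg.norm(e,axis=1)*1e3).round(1)
print("blk top",yaw(f("top",(140,190),[(157,110),(228,128),(212,198),(138,180)],.096)))
print("blk sc",yaw(f("scene",(330,255),[(130,92),(232,73),(278,150),(170,165)],.096)))
print("rest top",yaw(f("top",(285,180),[(96,52),(231,81),(207,218),(66,197)],.08)),f("top",(285,180),[(96,52),(231,81),(207,218),(66,197)],.08).mean(0))
# chipper long lines
im=cv2.imread("pics/top0.png");g=cv2.cvtColor(im,cv2.COLOR_BGR2GRAY)
L=cv2.createLineSegmentDetector().detect(g[180:265,115:235])[0][:,0]+[115,180,115,180]
for l in L:
    if np.hypot(l[2]-l[0],l[3]-l[1])>40:
        q=np.array([plane("top",l[:2],.07),plane("top",l[2:],.07)]);d=q[1]-q[0];print(l.round(1),np.degrees(np.arctan2(d[1],d[0])).round(2))
# red corners head
for n,lo in(("top",(305,195,330,215)),("scene",(240,165,262,192))):
    r=cv2.imread(f"pics/{n}0.png")[:,:,::-1].copy();x,y,X,Y=lo
    m=cv2.inRange(cv2.cvtColor(cv2.resize(r[y:Y,x:X],None,fx=8,fy=8,interpolation=2),cv2.COLOR_RGB2HSV),(0,150,150),(6,255,255))
    c=max(cv2.findContours(m,0,1)[0],key=cv2.contourArea);print(n,np.array(cv2.minAreaRect(c)[0])/8+[x,y],cv2.minAreaRect(c)[1:])
E
```

```text
head top (array([ 0.57958505, -0.2329679 ,  0.12555975]), np.float64(8.005762874758492e-05)) [ 0.57894011 -0.23259247  0.131     ] [ 0.58345262 -0.22504807  0.131     ]
mouth (array([0.54318927, 0.10858318, 0.09498915]), np.float64(0.0023660259943550665)) [0.54394196 0.10751211 0.096     ] [0.54300901 0.10997989 0.096     ]
blk top (array([-104.2,  168. ,   76.5,  -14.2]), array([37. , 35.4, 38.3, 35.8]))
blk sc (array([ 163. ,   72.8,  -20.9, -106.8]), array([36.1, 34.9, 35.9, 32.5]))
rest top (array([-102.5,  169.3,   81.3,  -12.1]), array([68.7, 69.5, 70.5, 74.1])) [ 0.57794549 -0.23377104]
[121.6 227.8 164.5 240.2] -105.54
[219.5 210.3 161.5 194.4] 74.54
[214.8 257.9 120.8 231.1] 74.56
[211.2 252.2 222.3 212.3] -15.08
[228.7 211.7 216.1 257.6] 165.03
[183.5 195.4 233.1 209.4] -105.99
[209.5 245.3 125.4 221.2] 74.42
[138.  193.7 182.1 206.2] -105.88
[187.9 211.3 132.9 196.5] 75.01
top [318.125  206.0625] ((2.0, 3.0), 0.0)
scene [250.64685154 173.13785362] ((47.037471771240234, 64.46141052246094), 75.46554565429688)
```

```bash
cat > to.py <<'E'
import sys,numpy as np
from scipy.spatial.transform import Rotation as Ro
from cell import observe
s=observe();R=Ro.from_rotvec(s["ee_rot"]).as_matrix();p=s["tcp_pos"]
print("t",round(s["time_s"],2),"tcp",p.round(4),"yawY",np.degrees(np.arctan2(R[1,1],R[0,1])).round(2),"tilt",R[:,2].round(3),"F",np.array(s["contact_force"]).round(2),"T",np.array(s["wrist_torque"]).round(2),"w",round(s["grip_width"],4),"gf",round(s["grip_force"],1))
if len(sys.argv)>3: print("shift mm",(R.T@(np.array(sys.argv[1:4],float)-p)*1e3).round(1))
E
python3 -m creep '[[[-0.01,-0.017,0],-6.67,0.6],[[-0.02,-0.035,0],-6.67,0.6],[[-0.02,-0.035,0],-6.66,0.6],[[-0.02,-0.035,0],0,0.6],[[-0.02,-0.035,0],0,0.6]]' && python3 to.py .5795 -.233 .2
python3 -m creep '[[[-0.02,-0.035,0],0,0.6],[[-0.02,-0.035,0],0,0.6],[[-0.02,-0.035,0],0,0.6],[[-0.02,-0.035,0],0,0.6],[[-0.02,-0.035,0],0,0.6]]' && python3 to.py .5795 -.233 .2
```

```text
time_s: 0.52
tcp_pos: [0.2601, 0.3186, 0.231]
ee_rot: [-0.045, -3.141, 0.001]
contact_force: [0.7, -0.1, 1.2]
grip_width: 0.0515
grip_force: 0.0
t 0.52 tcp [0.2601 0.3186 0.231 ] yawY 88.36 tilt [-0.    -0.001 -1.   ] F [ 0.66 -0.08  1.16] T [ 0.   -0.08  0.02] w 0.0515 gf 0.0
shift mm [-335.  -542.2   31.2]
time_s: 0.93
tcp_pos: [0.3551, 0.1404, 0.2314]
ee_rot: [0.048, 3.141, 0.0]
contact_force: [0.2, -0.0, -0.5]
grip_width: 0.051
grip_force: 0.0
t 0.93 tcp [0.3551 0.1404 0.2314] yawY 88.26 tilt [ 0.  0. -1.] F [ 0.23 -0.02 -0.53] T [ 0.06 -0.06  0.02] w 0.051 gf 0.0
shift mm [-235.6 -366.4   31.4]
```

```bash
python3 -m creep '[[[-0.022,-0.035,0],0,0.6],[[-0.022,-0.035,0],0,0.6],[[-0.022,-0.035,0],0,0.6],[[-0.022,-0.035,0],0,0.6],[[-0.022,-0.035,0],0,0.6]]' >/dev/null; python3 -m creep '[[[-0.022,-0.035,0],0,0.6],[[-0.022,-0.035,0],0,0.6],[[-0.022,-0.035,0],0,0.6],[[-0.022,-0.035,0],0,0.6],[[0,0,0],0,0.6]]' >/dev/null;python3 -m creep '[[[0,0,0],0,0.6],[[0,0,0],0,0.6],[[0,0,0],0,0.6],[[0,0,0],0,0.6],[[0,0,0],0,0.6]]' >/dev/null; python3 to.py .5795 -.233 .16
python3 - <<'E'
from h import *
cv2.imwrite("pics/scene1.png",viewer.camera("scene")[:,:,::-1])
E
```

```text
t 2.18 tcp [ 0.5428 -0.1776  0.2319] yawY 88.32 tilt [ 0.001 -0.    -1.   ] F [-0.35  0.05 -0.35] T [ 0.   -0.02  0.01] w 0.0512 gf 0.0
shift mm [-38.3 -54.3  71.9]
```

View pics/scene1.png

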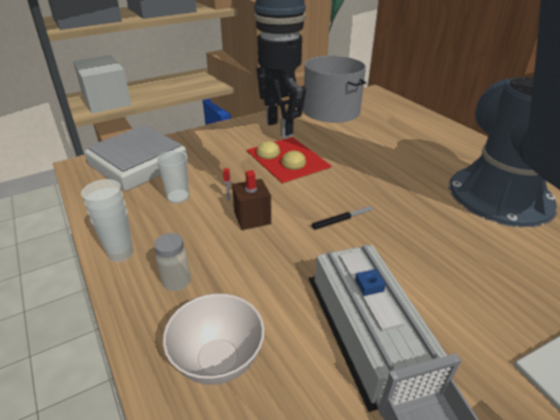

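The gripper's fingertips show at about (285,133), up and right of the pin as expected. I'll check that against the projected TCP, then go above the pin.

```bash
python3 -c "
from h import *
print(proj('scene',[[.5428,-.1776,.2319],[.5795,-.233,.124]]))"
python3 -m creep '[[[-0.0128,-0.018,0.01],0,0.6],[[-0.0128,-0.018,0.02],0,0.6],[[-0.0127,-0.0183,0.02],0,0.6],[[0,0,0.02],0,0.6],[[0,0,0],0,0.6]]' >/dev/null;python3 -m creep '[[[0,0,0],0,0.6],[[0,0,0],0,0.6],[[0,0,0],0,0.6],[[0,0,0],0,0.6],[[0,0,0],0,0.6]]' >/dev/null; python3 to.py .5795 -.233 .090
python3 - <<'E'
from h import *
I={n:viewer.camera(n)[:,:,::-1] for n in P}
def c(n,x,y):return cv2.resize(I[n][y:y+75,x:x+50],(400,600),interpolation=cv2.INTER_CUBIC)
cv2.imwrite("pics/crop2.png",np.hstack([c("scene",225,125),c("top",295,160)]))
E
```

```text
[[278.5570029  131.71396959]
 [249.8378319  172.21236218]]
t 3.07 tcp [ 0.5801 -0.2339  0.1626] yawY 88.27 tilt [ 0.002 -0.001 -1.   ] F [-0.24  0.18  0.93] T [-0.02  0.03  0.02] w 0.0513 gf 0.0
shift mm [ 0.7  0.9 72.6]
```

View pics/crop2.png

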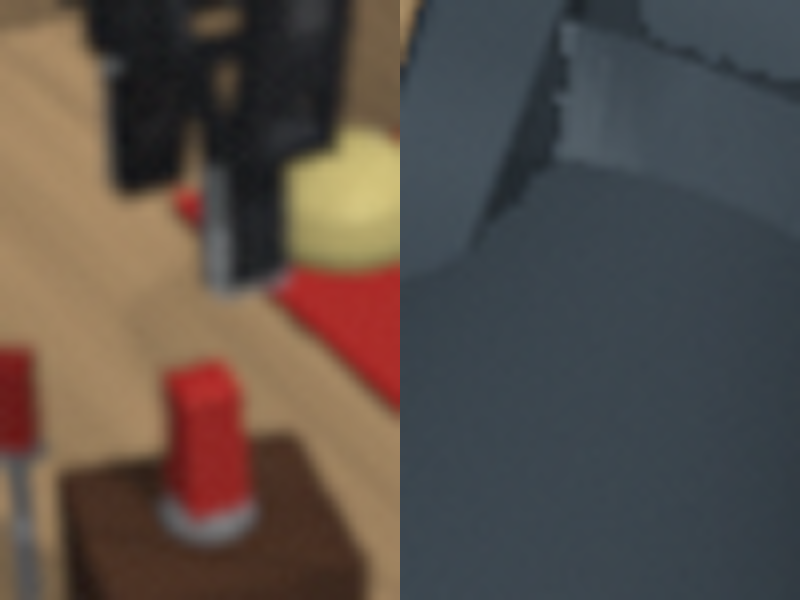

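The fingers straddle the head: tips at about (243,147) and (256,160), midpoint (250,154), directly above the head top at (250,172). I'll descend and grip.

```bash
python3 -m creep '[[[0.0007,0.0009,0.015],0,0.6],[[0,0,0.018],0,0.6],[[0,0,0.018],0,0.6],[[0,0,0.015],0,0.6],[[0,0,0.006],0,0.6]]' >/dev/null; python3 to.py .5795 -.233 .090
python3 -m creep '[[[0,0,0],0,0.6],[[0,0,0],0,0.1],[[0,0,0],0,0.1],[[0,0,0],0,0.1],[[0,0,0],0,0.1]]' >/dev/null; python3 to.py
python3 -m creep '[[[0,0,0],0,0.1],[[0,0,0],0,0.1],[[0,0,0],0,0.1],[[0,0,0],0,0.1],[[0,0,0],0,0.1]]' >/dev/null; python3 to.py .5795 -.233 .090
```

```text
t 3.58 tcp [ 0.578  -0.2327  0.0874] yawY 88.24 tilt [-0.002  0.001 -1.   ] F [-0.38  0.46  0.47] T [0.01 0.01 0.01] w 0.0513 gf 0.0
shift mm [-1.5 -0.3 -2.6]
t 4.0 tcp [ 0.5797 -0.2335  0.0906] yawY 88.24 tilt [ 0.002 -0.001 -1.   ] F [-0.96  0.84  5.25] T [ 0.07  0.07 -0.08] w 0.017 gf 58.7
t 4.42 tcp [ 0.5798 -0.2334  0.0906] yawY 88.24 tilt [ 0.002 -0.001 -1.   ] F [-1.03 -0.79  6.31] T [ 0.11  0.06 -0.02] w 0.0173 gf 58.9
shift mm [0.3 0.4 0.6]
```

```bash
python3 -m creep '[[[0,0,-0.002],0,0.1],[[0,0,-0.004],0,0.1],[[0,0,-0.006],0,0.1],[[0,0,-0.006],0,0.1],[[0,0,-0.006],0,0.1]]' >/dev/null; python3 to.py
python3 -m creep '[[[0,0,-0.016],0,0.1],[[0,0,-0.02],0,0.1],[[0,0,-0.02],0,0.1],[[0,0,-0.02],0,0.1],[[0,0,-0.02],0,0.1]]' >/dev/null; python3 to.py
python3 -m creep '[[[0,0,0],6.8,0.1],[[0,0,0],6.8,0.1],[[0,0,0],0,0.1],[[0,0,0],0,0.1],[[0,0,0],0,0.1]]' >/dev/null; python3 to.py .543 .108 .212
python3 - <<'E'
from h import *
I={n:viewer.camera(n)[:,:,::-1] for n in P}
cv2.imwrite("pics/scene3.png",cv2.resize(I["scene"][80:240,180:320],None,fx=3.5,fy=3.5,interpolation=2))
E
```

```text
t 4.83 tcp [ 0.5791 -0.2333  0.114 ] yawY 88.23 tilt [ 0. -0. -1.] F [ 0.96 -1.09 -2.17] T [-0.48 -0.32 -0.07] w 0.0173 gf 58.6
t 5.25 tcp [ 0.5786 -0.2328  0.2108] yawY 88.25 tilt [-0.     0.001 -1.   ] F [ 0.71  0.22 -0.2 ] T [-0.01  0.01 -0.03] w 0.0173 gf 59.4
t 5.67 tcp [ 0.5788 -0.2329  0.2093] yawY 74.87 tilt [-0.001  0.    -1.   ] F [ 0.04 -0.7  -0.9 ] T [-0.02  0.03  0.02] w 0.0168 gf 59.3
shift mm [123.5 319.8  -2.6]
```

View pics/scene3.png

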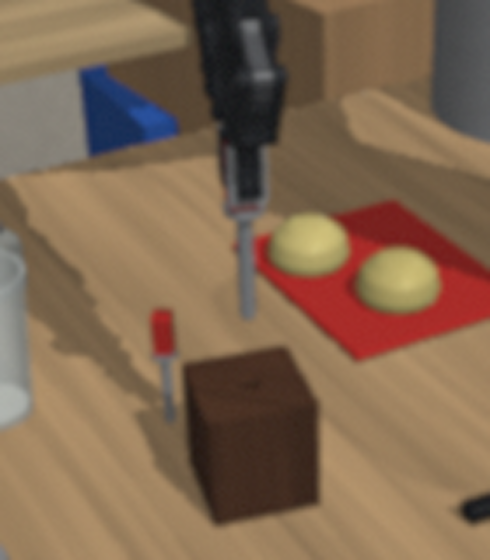

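The pin is held upright and clear of the rest (tip at about crop (248,318)). I'll carry it over the guide.

```bash
python3 -m creep '[[[0.008,0.02,0],0,0.1],[[0.0135,0.035,0],0,0.1],[[0.0135,0.035,0],0,0.1],[[0.0135,0.035,0],0,0.1],[[0.0135,0.035,0],0,0.1]]' >/dev/null;python3 -m creep '[[[0.0135,0.035,0],0,0.1],[[0.0135,0.035,0],0,0.1],[[0.0135,0.035,0],0,0.1],[[0.0135,0.035,0],0,0.1],[[0.0075,0.02,0],0,0.1]]' >/dev/null;python3 -m creep '[[[0,0,0],0,0.1],[[0,0,0],0,0.1],[[0,0,0],0,0.1],[[0,0,0],0,0.1],[[0,0,0],0,0.1]]' >/dev/null; python3 to.py .543 .108 .19
python3 - <<'E'
from h import *
I={n:viewer.camera(n)[:,:,::-1] for n in P}
for n in I: cv2.imwrite(f"pics/{n}4f.png",I[n])
print(proj("scene",[[.543,.108,.096]]),proj("top",[[.543,.108,.096]]))
def c(n,x,y):return cv2.resize(I[n][y:y+120,x:x+80],(400,600),interpolation=cv2.INTER_CUBIC)
cv2.imwrite("pics/crop4.png",np.hstack([c("scene",330,200),c("top",140,150)]))
E
```

```text
t 7.02 tcp [0.5448 0.107  0.2093] yawY 74.57 tilt [-0. -0. -1.] F [-0.15  0.34 -0.16] T [ 0.05 -0.02  0.02] w 0.0173 gf 59.5
shift mm [ 2.   0.5 19.3]
[[369.18971731 277.82017871]] [[176.19767829 220.78077025]]
```

View pics/crop4.png

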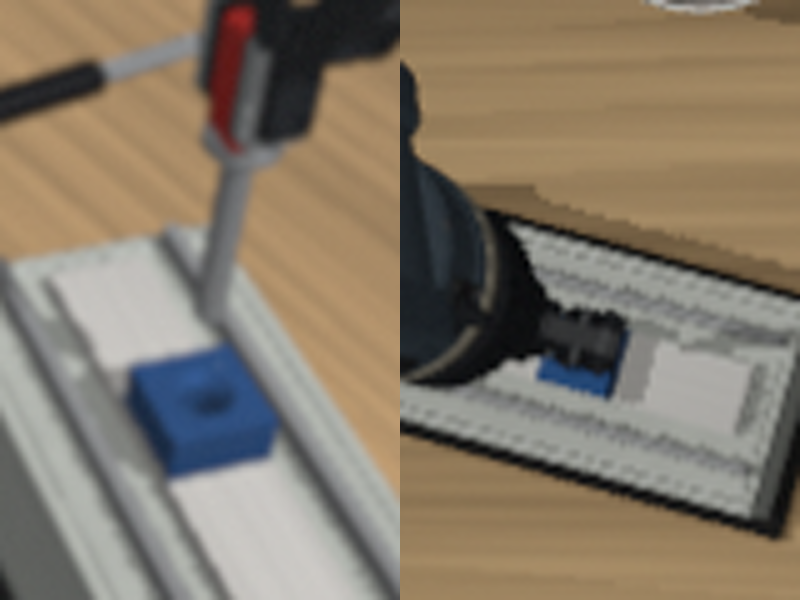

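The pin hangs above the guide: tip at about crop (212,318), i.e. scene (372,263), and mouth centre at crop (205,392). The top view is blocked by the gripper.

```bash
python3 - <<'E'
from h import *
t=[.5448,.107]
print("pred tip, collar-bottom",proj("scene",[t+[.1277],t+[.1987]]))
print("tip at its height",plane("scene",(330+212.5/5-.5,200+316/5-.5),.1277))
# block centre from the scene on z=.096, corners
q=np.array([plane("scene",(330+(u+.5)/5-.5,200+(v+.5)/5-.5),.096) for u,v in[(130,367),(230,347),(277,422),(172,442)]])
print("mouth sc",q.mean(0)); 
# blue mask contour for top face (brighter than sides)
E
```

```text
pred tip, collar-bottom [[370.71904971 263.7321966 ]
 [377.58354402 228.76311832]]
tip at its height [0.54154748 0.10628436 0.1277    ]
mouth sc [0.54260223 0.10957868 0.096     ]
```

```bash
python3 -m creep '[[[0.0005,0.002,0.005],0,0.1],[[0,0,0.008],0,0.1],[[0,0,0.008],0,0.1],[[0,0,0.005],0,0.1],[[0,0,0.002],0,0.1]]' >/dev/null;python3 -m creep '[[[0,0,0],0,0.1],[[0,0,0],0,0.1],[[0,0,0],0,0.1],[[0,0,0],0,0.1],[[0,0,0],0,0.1]]' >/dev/null; python3 to.py
python3 - <<'E'
from h import *
I={n:viewer.camera(n)[:,:,::-1] for n in P}
cv2.imwrite("pics/crop5.png",cv2.resize(I["scene"][240:310,330:410],(800,700),interpolation=2)[50:650])
E
```

```text
t 7.95 tcp [0.5449 0.1102 0.1816] yawY 74.64 tilt [ 0.001 -0.    -1.   ] F [-0.9   0.44 -1.45] T [-0.02  0.   -0.02] w 0.017 gf 59.5
```

View pics/crop5.png

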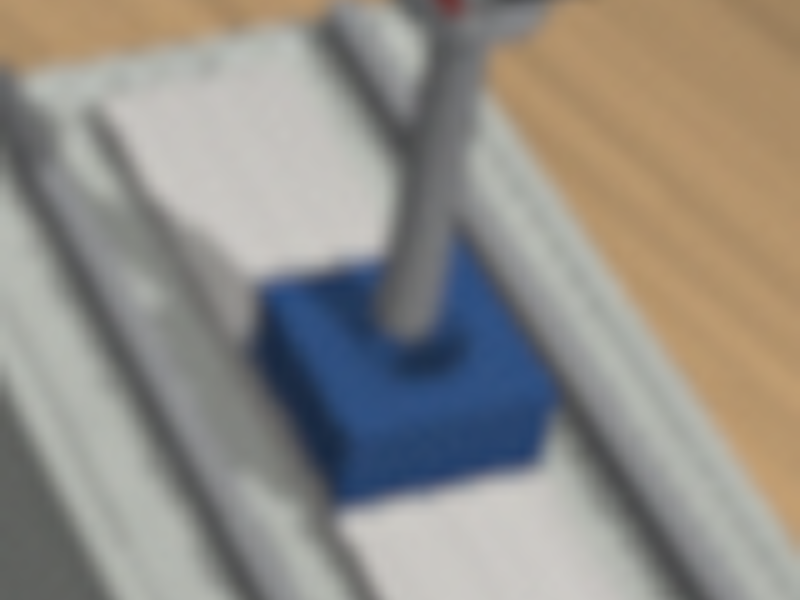

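The tip at crop (405,330) sits right over the mouth (face centre about (404,338)). I'll lower it gently.

```bash
python3 -m creep '[[[0,0,0.0015],0,0.1],[[0,0,0.0015],0,0.1],[[0,0,0.0015],0,0.1],[[0,0,0.0015],0,0.1],[[0,0,0],0,0.1]]' >/dev/null;python3 to.py; python3 -m creep '[[[0,0,0.001],0,0.1],[[0,0,0.001],0,0.1],[[0,0,0.001],0,0.1],[[0,0,0.001],0,0.1],[[0,0,0],0,0.1]]' >/dev/null; python3 to.py
```

```text
t 8.47 tcp [0.5446 0.1101 0.1748] yawY 74.64 tilt [-0.001 -0.    -1.   ] F [ 0.31  0.4  -0.49] T [-0.02  0.03 -0.02] w 0.0172 gf 59.5
t 8.88 tcp [0.5446 0.1102 0.171 ] yawY 74.64 tilt [-0. -0. -1.] F [-0.59  0.21 -1.95] T [-0.02  0.15 -0.  ] w 0.0175 gf 59.5
```

```bash
python3 -m creep '[[[0,0,0],0,0.1],[[0,0,0],0,0.1],[[0,0,0],0,0.1],[[0,0,0],0,0.1],[[0,0,0],0,0.1]]' >/dev/null; python3 to.py
```

```text
t 9.3 tcp [0.5447 0.1102 0.1713] yawY 74.64 tilt [-0. -0. -1.] F [-0.78 -0.43 -2.23] T [-0.07  0.33  0.01] w 0.0171 gf 59.3
```

```bash
python3 -m creep '[[[0.0004,0,0],0,0.1],[[0.0004,0,0],0,0.1],[[0,0,0],0,0.1],[[0,0,0],0,0.1],[[0,0,0],0,0.1]]' >/dev/null;python3 to.py; python3 -m creep '[[[0,0,0],0,0.1],[[0,0,0.001],0,0.1],[[0,0,0.001],0,0.1],[[0,0,0.001],0,0.1],[[0,0,0],0,0.1]]' >/dev/null; python3 to.py
```

```text
t 9.72 tcp [0.5442 0.1105 0.1714] yawY 74.64 tilt [ 0.  0. -1.] F [-0.23  0.32 -0.66] T [-0.02  0.01  0.02] w 0.0172 gf 59.3
t 10.13 tcp [0.5439 0.1104 0.168 ] yawY 74.64 tilt [-0. -0. -1.] F [-0.14  0.13 -1.37] T [0.01 0.01 0.01] w 0.0173 gf 59.3
```

```bash
python3 -m creep '[[[0,0,0.002],0,0.1],[[0,0,0.002],0,0.1],[[0,0,0.002],0,0.1],[[0,0,0.002],0,0.1],[[0,0,0.002],0,0.1]]' >/dev/null;python3 to.py; python3 -m creep '[[[0,0,0.002],0,0.1],[[0,0,0.002],0,0.1],[[0,0,0.002],0,0.1],[[0,0,0.002],0,0.1],[[0,0,0],0,0.1]]' >/dev/null; python3 to.py
```

```text
t 10.55 tcp [0.5439 0.1104 0.158 ] yawY 74.64 tilt [-0. -0. -1.] F [ 0.39  0.52 -0.82] T [0.03 0.03 0.  ] w 0.0174 gf 59.3
t 10.97 tcp [0.5438 0.1104 0.1498] yawY 74.64 tilt [-0.001 -0.    -1.   ] F [ 0.11 -0.64 -1.62] T [ 0.02 -0.02 -0.04] w 0.0169 gf 59.3
```

```bash
python3 -m creep '[[[0,0,0.003],0,0.1],[[0,0,0.003],0,0.1],[[0,0,0.003],0,0.1],[[0,0,0.003],0,0.1],[[0,0,0.003],0,0.1]]' >/dev/null;python3 to.py; python3 -m creep '[[[0,0,0.002],0,0.1],[[0,0,0.001],0,0.1],[[0,0,0.001],0,0.1],[[0,0,0.001],0,0.1],[[0,0,0],0,0.1]]' >/dev/null; python3 to.py;  python3 -m creep '[[[0,0,0.0005],0,0.1],[[0,0,0.0005],0,0.1],[[0,0,0.0005],0,0.1],[[0,0,0],0,0.1],[[0,0,0],0,0.1]]' >/dev/null; python3 to.py
```

```text
t 11.38 tcp [0.5439 0.1104 0.1349] yawY 74.64 tilt [-0. -0. -1.] F [ 0.12 -0.07 -1.97] T [ 0.    0.02 -0.03] w 0.0172 gf 59.4
t 11.8 tcp [0.544  0.1104 0.1302] yawY 74.64 tilt [-0. -0. -1.] F [-0.69  0.57 -0.91] T [ 0.03  0.01 -0.03] w 0.0168 gf 59.4
t 12.22 tcp [0.544  0.1104 0.1288] yawY 74.64 tilt [-0. -0. -1.] F [-0.4   0.32 -1.79] T [ 0.01  0.06 -0.03] w 0.017 gf 59.4
```

```bash
python3 -m creep '[[[0,0,0.0005],0,0.1],[[0,0,0.0005],0,0.1],[[0,0,0],0,0.1],[[0,0,0],0,0.1],[[0,0,0],0,0.1]]' >/dev/null; python3 to.py;  python3 -m creep '[[[0,0,0.0005],0,0.1],[[0,0,0.0005],0,0.1],[[0,0,0],0,0.1],[[0,0,0],0,0.1],[[0,0,0],0,0.1]]' >/dev/null; python3 to.py
```

```text
t 12.63 tcp [0.544  0.1104 0.1278] yawY 74.64 tilt [-0. -0. -1.] F [-0.04 -1.   -0.99] T [-0.05 -0.05 -0.02] w 0.017 gf 59.4
t 13.05 tcp [0.544  0.1104 0.1268] yawY 74.64 tilt [-0. -0. -1.] F [-0.16  0.04 -0.59] T [ 0.03 -0.01  0.05] w 0.0171 gf 59.4
```

```bash
python3 -m creep '[[[0,0,0.0003],0,0.1],[[0,0,0.0002],0,0.1],[[0,0,0],0,0.1],[[0,0,0],0,0.1],[[0,0,0],0,0.1]]' >/dev/null; python3 to.py
```

```text
t 13.47 tcp [0.5441 0.1104 0.1265] yawY 74.64 tilt [ 0. -0. -1.] F [-0.22  0.06  2.81] T [-0.11  0.17 -0.  ] w 0.0172 gf 59.8
```

Contact with the hidden face is at TCP z = 0.1265 (expected 0.1266). Next I slide along +y with a light load and stop if the load vanishes or rises.

```bash
cat > ok.py <<'E'
import sys
from cell import observe
f=observe()["contact_force"]; sys.exit(not(0.3<f[2]<7 and abs(f[0])+abs(f[1])<9))
E
python3 -m creep '[[[0,0.0006,0.0001],0,0.1],[[0,0.0006,0],0,0.1],[[0,0.0006,0],0,0.1],[[0,0.0006,0],0,0.1],[[0,0.0006,0],0,0.1]]' >/dev/null; python3 to.py; python3 ok.py && python3 -m creep '[[[0,0.0006,0],0,0.1],[[0,0.0006,0],0,0.1],[[0,0.0006,0],0,0.1],[[0,0.0006,0],0,0.1],[[0,0.0006,0],0,0.1]]' >/dev/null; python3 to.py
```

```text
t 13.88 tcp [0.5446 0.1122 0.1265] yawY 74.6 tilt [-0.    -0.003 -1.   ] F [-1.73 -6.03  7.03] T [-1.52  0.58 -0.06] w 0.0172 gf 60.3
t 13.88 tcp [0.5446 0.1122 0.1265] yawY 74.6 tilt [-0.    -0.003 -1.   ] F [-1.73 -6.03  7.03] T [-1.52  0.58 -0.06] w 0.0172 gf 60.3
```

```bash
python3 -m creep '[[[0,0,-0.0002],0,0.1],[[0,0,0],0,0.1],[[0,0,0],0,0.1],[[0,0,0],0,0.1],[[0,0,0],0,0.1]]' >/dev/null; python3 to.py; python3 -m creep '[[[0,0.0004,0],0,0.1],[[0,0.0004,0],0,0.1],[[0,0.0004,0],0,0.1],[[0,0.0004,0],0,0.1],[[0,0.0004,0],0,0.1]]' >/dev/null; python3 to.py
```

```text
t 14.3 tcp [0.5446 0.1124 0.1265] yawY 74.61 tilt [-0.    -0.002 -1.   ] F [-2.04 -4.62  4.5 ] T [-1.44  0.44 -0.01] w 0.017 gf 60.1
t 14.72 tcp [0.5451 0.1145 0.1265] yawY 74.61 tilt [-0.    -0.002 -1.   ] F [-1.41 -4.59  5.25] T [-1.37  0.45 -0.03] w 0.0173 gf 60.1
```

```bash
python3 -m creep '[[[0,0.0006,-0.0001],0,0.1],[[0,0.0006,0],0,0.1],[[0,0.0006,0],0,0.1],[[0,0.0006,0],0,0.1],[[0,0.0006,0],0,0.1]]' >/dev/null; python3 to.py; python3 ok.py && python3 -m creep '[[[0,0.0006,0],0,0.1],[[0,0.0006,0],0,0.1],[[0,0.0006,0],0,0.1],[[0,0.0006,0],0,0.1],[[0,0.0006,0],0,0.1]]' >/dev/null; python3 to.py;  python3 ok.py && python3 -m creep '[[[0,0.0006,0],0,0.1],[[0,0.0006,0],0,0.1],[[0,0.0006,0],0,0.1],[[0,0.0006,0],0,0.1],[[0,0.0006,0],0,0.1]]' >/dev/null; python3 to.py
```

```text
t 15.13 tcp [0.5461 0.118  0.1265] yawY 74.63 tilt [-0. -0. -1.] F [-1.72 -4.23  3.91] T [-1.32  0.45  0.05] w 0.0171 gf 60.1
t 15.55 tcp [0.5469 0.1211 0.1265] yawY 74.64 tilt [ 0. -0. -1.] F [-1.38 -5.53  5.52] T [-1.35  0.4   0.03] w 0.017 gf 60.1
t 15.97 tcp [0.5477 0.124  0.1265] yawY 74.64 tilt [-0. -0. -1.] F [-1.27 -4.82  5.93] T [-1.38  0.41  0.  ] w 0.0177 gf 60.1
```

```bash
python3 -m creep '[[[0,0.0006,-0.0001],0,0.1],[[0,0.0006,0],0,0.1],[[0,0.0006,0],0,0.1],[[0,0.0006,0],0,0.1],[[0,0.0006,0],0,0.1]]' >/dev/null; python3 to.py; python3 ok.py && python3 -m creep '[[[0,0.0006,0],0,0.1],[[0,0.0006,0],0,0.1],[[0,0.0006,0],0,0.1],[[0,0.0006,0],0,0.1],[[0,0.0006,0],0,0.1]]' >/dev/null; python3 to.py;  python3 ok.py && python3 -m creep '[[[0,0.0006,0],0,0.1],[[0,0.0006,0],0,0.1],[[0,0.0006,0],0,0.1],[[0,0.0006,0],0,0.1],[[0,0.0006,0],0,0.1]]' >/dev/null; python3 to.py;  python3 ok.py && python3 -m creep '[[[0,0.0006,0],0,0.1],[[0,0.0006,0],0,0.1],[[0,0.0006,0],0,0.1],[[0,0.0006,0],0,0.1],[[0,0.0006,0],0,0.1]]' >/dev/null; python3 to.py
```

```text
t 16.38 tcp [0.5485 0.1269 0.1265] yawY 74.64 tilt [-0.  0. -1.] F [-1.32 -3.16  2.02] T [-1.03  0.29 -0.02] w 0.0171 gf 60.0
t 16.8 tcp [0.5492 0.1299 0.1264] yawY 74.64 tilt [-0.  0. -1.] F [-0.27 -2.31  0.11] T [-0.65  0.24  0.01] w 0.0169 gf 59.7
t 16.8 tcp [0.5492 0.1299 0.1264] yawY 74.64 tilt [-0.  0. -1.] F [-0.27 -2.31  0.11] T [-0.65  0.24  0.01] w 0.0169 gf 59.7
t 16.8 tcp [0.5492 0.1299 0.1264] yawY 74.64 tilt [-0.  0. -1.] F [-0.27 -2.31  0.11] T [-0.65  0.24  0.01] w 0.0169 gf 59.7
```

```bash
python3 -m creep '[[[0,0,0.0001],0,0.1],[[0,0,0.0001],0,0.1],[[0,0,0],0,0.1],[[0,0,0],0,0.1],[[0,0,0],0,0.1]]' >/dev/null; python3 to.py; python3 ok.py && python3 -m creep '[[[0,0.0006,0],0,0.1],[[0,0.0006,0],0,0.1],[[0,0.0006,0],0,0.1],[[0,0.0006,0],0,0.1],[[0,0.0006,0],0,0.1]]' >/dev/null; python3 to.py;  python3 ok.py && python3 -m creep '[[[0,0.0006,0],0,0.1],[[0,0.0006,0],0,0.1],[[0,0.0006,0],0,0.1],[[0,0.0006,0],0,0.1],[[0,0.0006,0],0,0.1]]' >/dev/null; python3 to.py
```

```text
t 17.22 tcp [0.5493 0.1299 0.1264] yawY 74.65 tilt [-0.  0. -1.] F [-1.32 -0.81  0.77] T [-0.14  0.24 -0.01] w 0.0169 gf 59.6
t 17.63 tcp [0.55   0.1326 0.1263] yawY 74.64 tilt [-0. -0. -1.] F [-1.94 -2.07 -0.12] T [-0.43  0.33  0.04] w 0.0169 gf 59.6
t 17.63 tcp [0.55   0.1326 0.1263] yawY 74.64 tilt [-0. -0. -1.] F [-1.94 -2.07 -0.12] T [-0.43  0.33  0.04] w 0.0169 gf 59.6
```

```bash
python3 -m creep '[[[0,0,0.0002],0,0.1],[[0,0,0.0001],0,0.1],[[0,0,0],0,0.1],[[0,0,0],0,0.1],[[0,0,0],0,0.1]]' >/dev/null; python3 to.py
```

```text
t 18.05 tcp [0.5501 0.1327 0.126 ] yawY 74.64 tilt [-0.  0. -1.] F [-0.76 -0.32 -0.6 ] T [-0.12  0.34 -0.03] w 0.0175 gf 59.5
```

```bash
python3 -m creep '[[[0,0,0.0003],0,0.1],[[0,0,0.0002],0,0.1],[[0,0,0],0,0.1],[[0,0,0],0,0.1],[[0,0,0],0,0.1]]' >/dev/null; python3 to.py; python3 -m creep '[[[0,0,0.0003],0,0.1],[[0,0,0.0002],0,0.1],[[0,0,0],0,0.1],[[0,0,0],0,0.1],[[0,0,0],0,0.1]]' >/dev/null; python3 to.py
```

```text
t 18.47 tcp [0.5501 0.1326 0.1256] yawY 74.64 tilt [ 0. -0. -1.] F [-0.64 -0.99 -1.05] T [-0.16  0.25 -0.02] w 0.0172 gf 59.5
t 18.88 tcp [0.5501 0.1326 0.1251] yawY 74.64 tilt [-0. -0. -1.] F [-0.7  -0.55 -0.05] T [-0.19  0.19  0.  ] w 0.0176 gf 59.5
```

```bash
python3 -m creep '[[[0,0,0.0004],0,0.1],[[0,0,0.0004],0,0.1],[[0,0,0],0,0.1],[[0,0,0],0,0.1],[[0,0,0],0,0.1]]' >/dev/null; python3 to.py; python3 -m creep '[[[0,0,0.0004],0,0.1],[[0,0,0.0004],0,0.1],[[0,0,0],0,0.1],[[0,0,0],0,0.1],[[0,0,0],0,0.1]]' >/dev/null; python3 to.py
```

```text
t 19.3 tcp [0.5501 0.1326 0.1242] yawY 74.64 tilt [-0. -0. -1.] F [ 0.34 -0.35 -1.58] T [-0.18  0.17 -0.02] w 0.0169 gf 59.4
t 19.72 tcp [0.5501 0.1326 0.1234] yawY 74.64 tilt [-0. -0. -1.] F [-1.16 -0.62 -1.84] T [-0.1   0.11 -0.02] w 0.0169 gf 59.4
```

```bash
python3 -m creep '[[[0,0,0.0004],0,0.1],[[0,0,0.0004],0,0.1],[[0,0,0.0004],0,0.1],[[0,0,0.0003],0,0.1],[[0,0,0],0,0.1]]' >/dev/null; python3 to.py; python3 -m creep '[[[0,0,0.0004],0,0.1],[[0,0,0.0004],0,0.1],[[0,0,0.0004],0,0.1],[[0,0,0.0004],0,0.1],[[0,0,0],0,0.1]]' >/dev/null; python3 to.py
```

```text
t 20.13 tcp [0.5502 0.1326 0.1225] yawY 74.64 tilt [ 0.001 -0.    -1.   ] F [-2.4  -1.3   4.73] T [-0.32  0.43  0.02] w 0.0174 gf 60.3
t 20.55 tcp [0.5502 0.1326 0.121 ] yawY 74.64 tilt [ 0.001  0.    -1.   ] F [-1.77 -1.4   6.11] T [-0.3   0.62  0.05] w 0.0174 gf 60.4
```

```bash
python3 -m creep '[[[0.0003,0,0.0005],0,0.1],[[0,0,0.0005],0,0.1],[[0,0,0.0005],0,0.1],[[0,0,0.0005],0,0.1],[[0,0,0.0005],0,0.1]]' >/dev/null; python3 to.py; python3 -m creep '[[[0.0002,0,0.0005],0,0.1],[[0,0,0.0005],0,0.1],[[0,0,0.0005],0,0.1],[[0,0,0.0005],0,0.1],[[0,0,0.0005],0,0.1]]' >/dev/null; python3 to.py
```

```text
t 20.97 tcp [0.5501 0.1326 0.1186] yawY 74.64 tilt [ 0.001 -0.    -1.   ] F [-2.27 -1.19  6.04] T [-0.48  0.6  -0.07] w 0.0173 gf 60.4
t 21.38 tcp [0.5501 0.1326 0.1162] yawY 74.63 tilt [ 0.001 -0.    -1.   ] F [-2.   -1.15  6.5 ] T [-0.45  0.39 -0.05] w 0.0172 gf 60.4
```

```bash
python3 -m creep '[[[0,0,0.0005],0,0.1],[[0,0,0.0005],0,0.1],[[0,0,0.0005],0,0.1],[[0,0,0.0005],0,0.1],[[0,0,0.0005],0,0.1]]' >/dev/null; python3 to.py; python3 -m creep '[[[0,0,0.0005],0,0.1],[[0,0,0.0005],0,0.1],[[0,0,0.0005],0,0.1],[[0,0,0.0005],0,0.1],[[0,0,0.0005],0,0.1]]' >/dev/null; python3 to.py
```

```text
t 21.8 tcp [0.5501 0.1326 0.1137] yawY 74.63 tilt [ 0.001 -0.    -1.   ] F [-0.87 -1.34  7.44] T [-0.46  0.38 -0.03] w 0.017 gf 60.4
t 22.22 tcp [0.55   0.1326 0.1112] yawY 74.63 tilt [ 0.001 -0.    -1.   ] F [-1.68 -1.44  7.32] T [-0.48  0.45 -0.05] w 0.0174 gf 60.4
```

```bash
python3 -m creep '[[[0,0,0.0005],0,0.1],[[0,0,0.0005],0,0.1],[[0,0,0.0005],0,0.1],[[0,0,0.0005],0,0.1],[[0,0,0.0005],0,0.1]]' >/dev/null; python3 to.py; python3 -m creep '[[[0,0,0.0003],0,0.1],[[0,0,0.0003],0,0.1],[[0,0,0.0003],0,0.1],[[0,0,0.0002],0,0.1],[[0,0,0],0,0.1]]' >/dev/null; python3 to.py
```

```text
t 22.63 tcp [0.55   0.1326 0.1087] yawY 74.63 tilt [ 0.001 -0.    -1.   ] F [-1.07 -2.03  7.05] T [-0.42  0.43 -0.04] w 0.0173 gf 60.4
t 23.05 tcp [0.5501 0.1326 0.1076] yawY 74.63 tilt [ 0.001 -0.    -1.   ] F [-0.88 -1.37  6.75] T [-0.43  0.41  0.02] w 0.0174 gf 60.4
```

```bash
python3 -m creep '[[[0,0,0.0002],0,0.1],[[0,0,0.0002],0,0.1],[[0,0,0.0001],0,0.1],[[0,0,0],0,0.1],[[0,0,0],0,0.1]]' >/dev/null; python3 to.py
```

```text
t 23.47 tcp [0.55   0.1326 0.1071] yawY 74.63 tilt [ 0.001 -0.    -1.   ] F [-1.82 -1.84  6.31] T [-0.49  0.36 -0.  ] w 0.0169 gf 60.4
```

```bash
python3 -m creep '[[[0,0,0.0002],0,0.1],[[0,0,0.0002],0,0.1],[[0,0,0],0,0.1],[[0,0,0],0,0.1],[[0,0,0],0,0.1]]' >/dev/null; python3 to.py; python3 -m creep '[[[0,0,0.0002],0,0.1],[[0,0,0],0,0.1],[[0,0,0],0,0.1],[[0,0,0],0,0.1],[[0,0,0],0,0.1]]' >/dev/null; python3 to.py
```

```text
t 23.88 tcp [0.55   0.1326 0.1066] yawY 74.63 tilt [ 0.001 -0.    -1.   ] F [-1.7  -2.04  6.96] T [-0.46  0.39  0.07] w 0.0174 gf 60.4
t 24.3 tcp [0.5501 0.1326 0.1066] yawY 74.63 tilt [ 0.002 -0.    -1.   ] F [-1.5  -2.29  8.19] T [-0.48  0.53 -0.06] w 0.0175 gf 60.6
```

```bash
python3 -m creep '[[[0,0,0.0002],0,0.1],[[0,0,0],0,0.1],[[0,0,0],0,0.1],[[0,0,0],0,0.1],[[0,0,0],0,0.1]]' >/dev/null; python3 to.py
```

```text
t 24.72 tcp [0.5501 0.1326 0.1066] yawY 74.63 tilt [ 0.002 -0.    -1.   ] F [-2.76 -2.4   9.97] T [-0.48  0.62  0.05] w 0.0175 gf 60.8
```

It has bottomed out at TCP z = 0.1066 (home was predicted at 0.1065) and the force is rising. I'll relax, release and retreat.

```bash
python3 -m creep '[[[0,0,-0.0002],0,0.1],[[0,0,0],0,0.1],[[0,0,0],0,0.6],[[0,0,0],0,0.6],[[0,0,0],0,0.6]]' >/dev/null; python3 to.py; python3 -m creep '[[[0,0,0],0,0.6],[[0,0,-0.003],0,0.6],[[0,0,-0.01],0,0.6],[[0,0,-0.02],0,0.6],[[0,0,-0.03],0,0.6]]' >/dev/null;  python3 -m creep '[[[0,0,-0.03],0,0.6],[[0.03,0,-0.01],0,0.6],[[0.04,0,0],0,0.6],[[0.04,0,0],0,0.6],[[0.04,0,0],0,0.6]]' >/dev/null;  python3 -m creep '[[[0.04,0,0],0,0.6],[[0.02,0,0],0,0.6],[[0,0,0],0,0.6],[[0,0,0],0,0.6],[[0,0,0],0,0.6]]' >/dev/null; python3 to.py
python3 - <<'E'
from h import *
I={n:viewer.camera(n)[:,:,::-1] for n in P}
def c(n,x,y):return cv2.resize(I[n][y:y+120,x:x+80],(400,600),interpolation=cv2.INTER_CUBIC)
cv2.imwrite("pics/crop6.png",np.hstack([c("scene",335,220),cv2.resize(I["top"],(400,300)).repeat(1,0) if 0 else np.vstack([cv2.resize(I["top"],(400,300)),cv2.resize(I["scene"],(400,300))])]))
E
```

```text
t 25.13 tcp [0.5497 0.1328 0.1056] yawY 74.64 tilt [ 0.  0. -1.] F [-0.02  0.04 -0.  ] T [-0.02  0.01 -0.01] w 0.0511 gf 0.0
t 26.38 tcp [0.3479 0.1886 0.2095] yawY 74.66 tilt [ 0.002  0.001 -1.   ] F [ 0.53 -0.    0.39] T [-0.01 -0.06 -0.02] w 0.0512 gf 0.0
```

View pics/crop6.png

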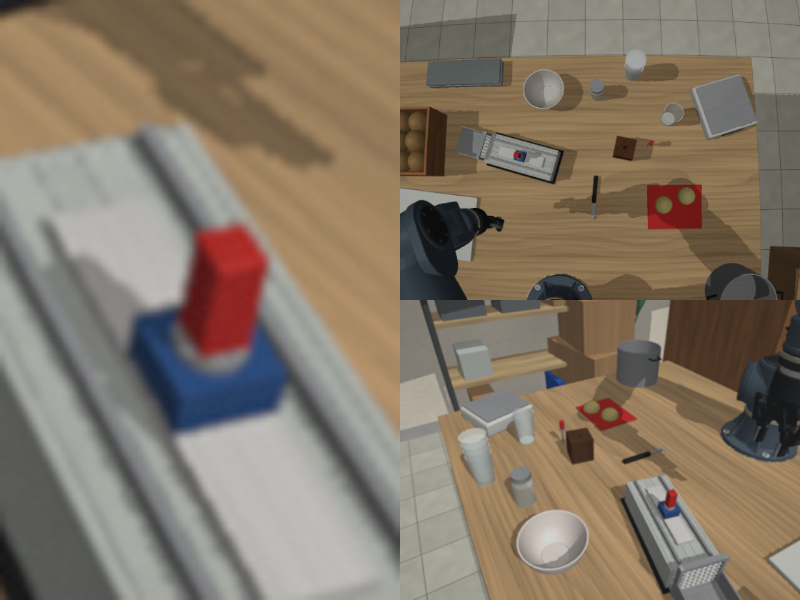

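The pin stands upright with its collar on the blue guide (collar at crop (213,355)). The arm is clear and the bystanders are where they were.

```bash
python3 -c "
from cell import job_done
print(job_done())"
```

```text
the job is handed in; nothing more can be done
None
```

I locked the chipper's cutter and handed the job in at about 26 s of the 61 s allowed: the pin found the hole about 21 mm along and was pushed gently home with about 10 N at most. Its collar rests on the guide, the arm is clear, and the bystanders look undisturbed in the last pictures.

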